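# Roll the thumbwheel until the jaw meets the gauge mark

### The job

Set the gap of the bench tube gauge: with a fingertip on top of its ribbed wheel, roll the wheel towards the fixed jaw, in as many strokes as it takes, until the pointer on the sliding jaw stands exactly in line with the gauge mark on the small tab, then take the hand away. Move the jaw only by the wheel, never by touching the jaw itself, and leave everything else on the table, and the tube in the gauge's socket, where it is.

Things in the scene. Friction and masses are not known exactly. Their poses are not given: they have to be found in the camera images.
- gauge: tube gauge fixed to the bench: grey base 150 (x) x 230 (y) x 12 mm; origin at its underside's centre, z up, x away from the robot at yaw 0, y along the slideway towards the fixed jaw (steel, 40 x 22 mm, top 56 mm up, face at y 75). Wheel at the near right, slideway with both jaws on the far side, ticked aluminium rail (30 mm up) between. White socket block, 36 mm square, top 48 mm up, at x -48, y 90
- wheel: ribbed steel wheel standing upright, 67 mm diameter over 26 ribs, 24 mm wide; origin at its centre, 46 mm above the table, at x -35, y -45 mm in the gauge frame; its top is 79.5 mm up. Axle along the gauge's x. Turns stiffly (about 1.6 N at the rim), stays where left. The jaw moves the same way as the wheel's top, 8 mm per radian (1 mm per 4.2 mm of rim travel), range -5 to 44 mm
- wheel_top (a point): fixed point at the top of the wheel, 79.5 mm above the table, where the fingertip rolls it; axes as the gauge's. Two white round cheeks, 54 mm diameter, concentric with the wheel, cover its flat sides (41 mm over both; axle bosses 47 mm), leaving about 6 mm of rim free; the white housing below is 48 x 76 mm, 34 mm high. The wheel's upper half is open to fore and aft strokes along the gauge's y
- jaw: sliding steel jaw, 40 (x) x 22 (y) mm, top 56 mm above the table, with a dark rack bar towards -y; it slides along the gauge's y and starts 46 mm from the fixed jaw. Not to be touched. Origin on the table plane, 35 mm nearer than the jaw's middle, at its pointer's y
- jaw_pointer (a point): tip of the 3 mm wide black pointer that projects from the front of the sliding jaw towards the robot, on its top edge 39 mm above the table; axes as the gauge's
- gauge_mark (a point): end, nearest the jaw, of the 3 mm wide black ridge (the gauge mark) on the fixed steel tab (18 x 14 mm) that straddles the aluminium rail, 39 mm above the table; axes as the gauge's. At the start it lies 14 to 30 mm along the gauge's +y from the pointer; when set, both have the same y (the pointer's tip is then 2 mm from the ridge's end in x)
- ref_tube: capped sample tube, 16 mm wide, 81 mm long, standing loose in the gauge's socket, its top about 99 mm above the table; bystander, origin at its foot
- reagent_bottle: small brown glass bottle with black cap, 46 mm wide, 98 mm high, standing behind the gauge; bystander, origin at its foot
- timer: white square wind-up timer with a dark knob, 66x66x44 mm; bystander, origin at its foot
- mug: white mug, 78 mm wide, 97 mm high; bystander, origin at its foot
- steel_dish: rectangular stainless dish, 78x120x26 mm; bystander, origin at its foot
- marker: lying marker pen, 124 mm long, 12 mm thick; bystander, origin at its underside

How it is judged:
On the way, in this order (a step that is already met when the one before it is completed fails the run):
1. a fingertip works on the wheel (contact force between the fingers and wheel above 0.5 N), for 0.1 s.
2. the pointer is in line with the gauge mark (y of jaw_pointer in the frame of gauge_mark between -0.002 and 0.002 m), for 0.1 s.
At the end, for the whole second after the job is handed in: The jaw's pointer is in line with the gauge mark to within 2 mm along the slideway, jaw and wheel are at rest, and every bystander is within 15 mm of where it stood (all of step 2 and linear speed of jaw below 0.003 m/s and angular speed of wheel below 0.1 rad/s and distance of each of reagent_bottle, timer, mug, steel_dish, marker, ref_tube from where it was at the start of the episode below 0.015 m); the robot touches nothing.
It fails at once if the hand or arm touched the sliding jaw itself (contact force between the arm and jaw above 1 N).
It fails at once if the fingers touched the sliding jaw itself (contact force between the fingers and jaw above 1 N).
It fails at once if a bystander was lifted, carried or knocked away (not (distance of reagent_bottle from where it was at the start of the episode below 0.015 m) or not (distance of timer from where it was at the start of the episode below 0.015 m) or not (distance of mug from where it was at the start of the episode below 0.015 m) or not (distance of steel_dish from where it was at the start of the episode below 0.015 m) or not (distance of marker from where it was at the start of the episode below 0.015 m) or not (distance of ref_tube from where it was at the start of the episode below 0.015 m)).
It also fails if it takes over 54 s, if anything falls off the work surface, if the arm or the gripper's body presses on something with over 40 N, if the wrist force passes 120 N, or if a joint passes its speed limit or range.

### The arm

A 6-joint arm with a two-finger parallel gripper is mounted at the origin on a cart in front of the work surface, level with it; the furniture and walls round the work are solid. World frame = base frame: x ahead of the robot, y to its left, z up, the work surface at z = 0. Lengths are in m, angles in rad, forces in N, time in s.
With the tool pointing down it reaches from about 0.35 to 0.775 m from the base axis. Payload 5.5 kg.
Tool frame: the origin (TCP) lies at the very end of the fingers, on their centre line; the grasp point (between the pads) lies 19 mm behind it; z points along the fingers, y is the line along which they close (so a half turn about z gives the same grasp; the last joint's range is limited). The gripper opens to 85 mm and grips with 20 to 120 N. Pads are 22 mm wide; open, the fingers measure 114 mm over their backs; the gripper's body (76 mm by 85 mm) begins 54 mm behind the grasp point. The pads swing forward as they close: fully open they stand 13 mm farther back than shut.
Start: joints at [-1.428, 0.313, 0.046, 1.304, 0, 1.431], TCP at [0.16, -0.552, 0.231] pointing down, gripper open.
Joint ranges: [-2.76, 2.76], [-0.86, 1.69], [-1.03, 1.26], [-2.2, 2.34], [-1.47, 1.5], [-3.14, 3.14]. Speed limits (rad/s): [2.57, 2.57, 3.14, 3.14, 3.14, 3.14].

### API

Orientations are given as a unit quaternion [w, x, y, z].
In Python, from workcell import env, imaging, ticket gives the robot as it stands. The module is installed in compiled form; this text tells all that it offers.
- The arm moves only by the tool apply_moves, never from a script. Its argument "rows" is a list of rows, each an object with "xyz": the shift along the tool's x, y, z in mm, a list of three; "turn": the turn, a rotation vector about the tool's x, y, z in rad, a list of three; "grip": the opening, from 0 (shut) to 1 (fully open). A call has 1 to 12 rows; each row is the pose to reach, as a shift and turn from the pose commanded when the call began, along the tool's axes at that moment; what a row does not reach only later rows make up. A row lasts 1/12 s, in which the tool goes at most 41.7 mm and 7.16 degrees, less where a joint would pass 70% of its speed; a pose out of reach is approached as far as the arm can. A call with a gripper value outside its range is refused whole. The fingers move at their own pace and stop on an object; "force" is the grip in N (left out, the last holds). Time passes only in rows, so rows that repeat a pose let the fingers close. It gives the time, the measured TCP pose, the force, the opening and the grip force at its end, in the units of the state.
- env.get_state(): the state, without advancing time (a new reading comes with each control period).
- imaging.read_camera(name): name is "scene" or "top" or "wrist"; returns a dict with "color" (480x640x3 uint8, blue, green, red), "z_map" (480x640 float32, m along the optical axis (not along the pixel's ray), 0 where there is no reading), "camera_matrix" (3x3 intrinsics, pixels), "view" (4x4, takes a point from world to camera coordinates). Camera axes: x right, y down, z forward; pixel columns grow to the right and rows downward; lengths in m; the calibration is good to about 2 mm. A picture is of the moment at which its call begins.
- ticket.hand_in(): hands the job in; it is judged then, once.
The state is a dict: "clock": time; "joint_pos": joint angles; "qvel": joint speeds; "tau": joint torques, N m; "tcp_pos": TCP position; "orientation": TCP orientation; "wrist_force": force on the tool from outside, world axes, zero at the start; "ft_torque": the same for the moment, N m; "finger_gap": finger opening in m; "grip_force": force on a finger pad.
Only numpy, scipy, OpenCV 4.12 (cv2) and the standard library are available. Lean on these libraries where they do the work, as an engineer would, in place of code of your own. Each camera call takes 0.05 s, during which the arm holds its last target. There are 200 camera calls.

## Working session

There is one attempt and no reset: what is moved stays moved. The work goes in short steps, Python scripts to look and compute and a tool call to move; the robot and the scene stay as the last step left them, time stands still between calls to the robot, and variables do not carry over. Pictures are saved under pics/ and viewed, at most 10 in all, crops included, and the job is handed in when it is done.

Besides the shell and the picture viewer there is one more tool, called after ">>>" as name(argument=value, ...) on one line, values as JSON. apply_moves: Moves the arm, as the interface text tells. Its arguments: {"type":"object","properties":{"rows":{"type":"array"},"force":{"type":"number"}},"required":["rows"]}

```bash
mkdir -p pics; cat > h.py <<'E'
import numpy as np, cv2
from workcell import env, imaging, ticket
def cam(n):
    d=imaging.read_camera(n); return d
def ray(d,u,v,z):
    """pixel -> world point on plane z"""
    K=np.array(d['camera_matrix']);T=np.linalg.inv(np.array(d['view']))
    r=T[:3,:3]@np.linalg.solve(K,[u,v,1.]);o=T[:3,3]
    return o+r*(z-o[2])/r[2]
def proj(d,p):
    V=np.array(d['view']);q=V[:3,:3]@np.array(p)+V[:3,3];q=np.array(d['camera_matrix'])@q;return q[:2]/q[2]
def cloud(d):
    z=d['z_map'];K=np.array(d['camera_matrix']);T=np.linalg.inv(np.array(d['view']))
    v,u=np.mgrid[:480,:640];p=np.stack([(u-K[0,2])/K[0,0]*z,(v-K[1,2])/K[1,1]*z,z],-1)
    return p@T[:3,:3].T+T[:3,3]
E
python3 - <<'E'
from h import *
for n in("scene","top"):
    d=cam(n);cv2.imwrite(f'pics/{n}0.png',d['color']);np.savez(f'{n}0.npz',**d)
    print(n,np.linalg.inv(d['view'])[:3].round(3).tolist(),d['camera_matrix'][0])
print(env.get_state())
E
```

```text
scene [[-0.467, -0.497, 0.731, -0.473], [-0.884, 0.255, -0.391, 0.545], [0.008, -0.829, -0.559, 0.889]] [517.30560618   0.         313.93118276]
top [[-0.005, -0.999, 0.053, 0.445], [-1.0, 0.005, 0.003, -0.016], [-0.003, -0.053, -0.999, 1.813]] [625.15676588   0.         306.81751935]
{'clock': 0.1, 'joint_pos': array([-1.42763148e+00,  3.13918381e-01,  4.51143161e-02,  1.30359947e+00,
        9.15541178e-06,  1.43120465e+00]), 'qvel': array([ 2.01033535e-03, -1.72876746e-03,  1.04882190e-03,  8.11825013e-05,
        1.48279151e-04,  2.92662750e-03]), 'tau': array([ 2.13937994e-03, -4.81724811e+01,  2.99243689e+01,  1.27204121e-02,
       -2.53325807e-04,  8.49697784e-06]), 'tcp_pos': array([ 0.16036125, -0.5517238 ,  0.23051086]), 'orientation': array([-8.03613185e-04,  9.90022409e-01,  1.40907713e-01,  3.14198770e-06]), 'wrist_force': array([0.26300734, 0.33712381, 0.17396232]), 'ft_torque': array([0.01052962, 0.03991332, 0.000325  ]), 'grip_force': 0.0, 'finger_gap': 0.0853253634146583}
```

View pics/top0.png

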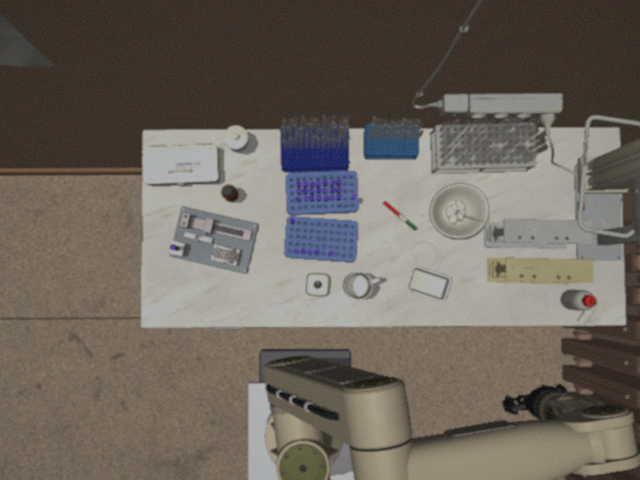

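View pics/scene0.png

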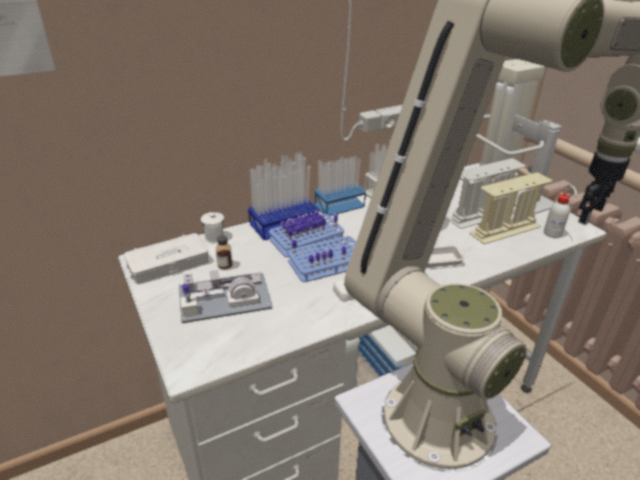

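The top view shows the gauge at about (212,240), with its socket and tube at (177,248) and the wheel at about (226,255). The scene view shows the wheel at (242,291). I'll measure the base pose next.

```bash
python3 - <<'E'
from h import *
d=dict(np.load('top0.npz'));P=cloud(d)
m=((P[...,2]>.006)&(d['z_map']>0)).astype(np.uint8);m[:,:160]=0;m[:203]=0;m[280:]=0;m[:,264:]=0
n,l,s,c=cv2.connectedComponentsWithStats(m);i=1+np.argmax(s[1:,4]);print(s[i],c[i])
pts=np.argwhere(l==i)[:,::-1].astype(np.float32)
box=cv2.boxPoints(cv2.minAreaRect(pts));print(box)
W=np.array([ray(d,u,v,.012)[:2] for u,v in box]);print(W,[np.linalg.norm(W[k]-W[k-1]) for k in range(4)],W.mean(0))
print('table z',np.median(P[290:310,200:260,2]))
e=W-np.roll(W,1,0);
for a in e: print(a,np.arctan2(a[1],a[0]))
# colour-based: hsv dump
im=cv2.resize(d['color'][195:285,155:270],None,fx=6.9,fy=6.6,interpolation=cv2.INTER_CUBIC);cv2.imwrite('pics/topc.png',im)
E
```

```text
[ 169  206   90   68 3752] [212.96375267 239.65724947]
[[166.57301 256.51685]
 [178.48875 204.882  ]
 [258.89886 223.43817]
 [246.98314 275.073  ]]
[[0.50966253 0.39406244]
 [0.65915656 0.36051909]
 [0.60397008 0.12754823]
 [0.45500781 0.16202048]] [np.float64(0.23839171766565792), np.float64(0.15321103557800542), np.float64(0.23941798083677693), np.float64(0.15289896812069076)] [0.55694924 0.26103756]
table z -0.0009370011155201974
[0.05465472 0.23204196] 1.3394745038236753
[ 0.14949403 -0.03354335] -0.22072350031469268
[-0.05518648 -0.23297086] -1.8033905317055285
[-0.14896227  0.03447225] 2.9141798285228107
```

View pics/topc.png

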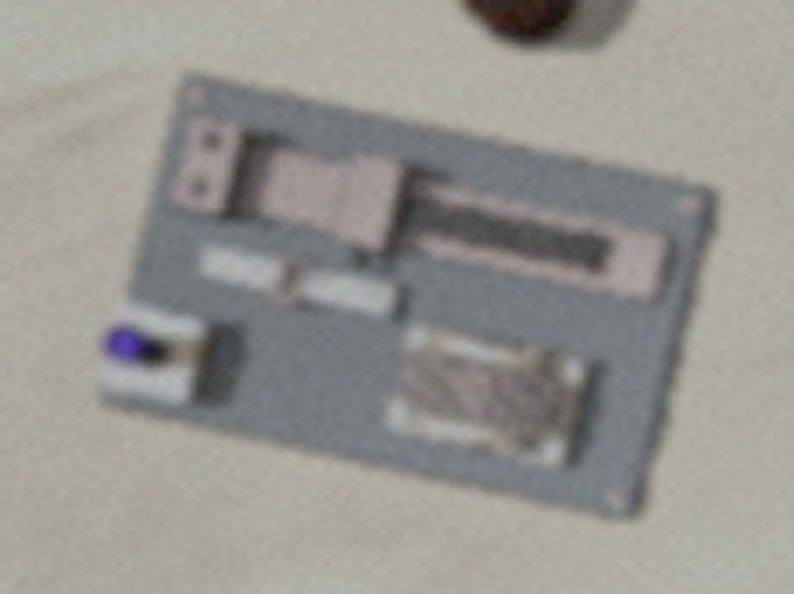

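>>> apply_moves(rows=[{"xyz":[278,-323,0],"turn":[0,0,-1.3],"grip":0},{"xyz":[278,-323,0],"turn":[0,0,-1.3],"grip":0},{"xyz":[278,-323,0],"turn":[0,0,-1.3],"grip":0},{"xyz":[278,-323,0],"turn":[0,0,-1.3],"grip":0},{"xyz":[278,-323,0],"turn":[0,0,-1.3],"grip":0},{"xyz":[278,-323,0],"turn":[0,0,-1.3],"grip":0},{"xyz":[278,-323,0],"turn":[0,0,-1.3],"grip":0},{"xyz":[278,-323,0],"turn":[0,0,-1.3],"grip":0},{"xyz":[278,-323,0],"turn":[0,0,-1.3],"grip":0},{"xyz":[278,-323,0],"turn":[0,0,-1.3],"grip":0},{"xyz":[278,-323,0],"turn":[0,0,-1.3],"grip":0},{"xyz":[278,-323,0],"turn":[0,0,-1.3],"grip":0}])

```text
clock: 1.1
tcp_pos: [0.3377, -0.1616, 0.2312]
orientation: [-0.0, 0.7, 0.714, 0.0]
wrist_force: [-0.4, -0.1, -0.3]
finger_gap: -0.0003
grip_force: 0.0
```

```bash
cat >> h.py <<'E'
from scipy.spatial.transform import Rotation as Ro
def R():
    q=env.get_state()['orientation'];return Ro.from_quat(q,scalar_first=True)
def totool(target,yaw):
    s=env.get_state();r=R();X=np.array([np.cos(yaw),np.sin(yaw),0]);Z=np.array([0,0,-1.])
    M=np.column_stack([X,np.cross(Z,X),Z])
    print('clock',s['clock'],'tcp',s['tcp_pos'].round(4),'shift mm',(r.inv().apply(np.array(target)-s['tcp_pos'])*1e3).round(1),'turn',(r.inv()*Ro.from_matrix(M)).as_rotvec().round(4),'F',s['wrist_force'].round(2))
E
python3 -c "
from h import *
totool([.513,.224,.231],np.pi-.227)"
```

```text
clock 1.1 tcp [ 0.3377 -0.1616  0.2312] shift mm [382.2 182.7   0.4] turn [ 3.0000e-04 -5.0000e-04 -1.3246e+00] F [-0.39 -0.12 -0.26]
```

>>> apply_moves(rows=[{"xyz":[382,183,0],"turn":[0,0,-1.325],"grip":0},{"xyz":[382,183,0],"turn":[0,0,-1.325],"grip":0},{"xyz":[382,183,0],"turn":[0,0,-1.325],"grip":0},{"xyz":[382,183,0],"turn":[0,0,-1.325],"grip":0},{"xyz":[382,183,0],"turn":[0,0,-1.325],"grip":0},{"xyz":[382,183,0],"turn":[0,0,-1.325],"grip":0},{"xyz":[382,183,0],"turn":[0,0,-1.325],"grip":0},{"xyz":[382,183,0],"turn":[0,0,-1.325],"grip":0},{"xyz":[382,183,0],"turn":[0,0,-1.325],"grip":0},{"xyz":[382,183,0],"turn":[0,0,-1.325],"grip":0},{"xyz":[382,183,0],"turn":[0,0,-1.325],"grip":0},{"xyz":[382,183,0],"turn":[0,0,-1.325],"grip":0}])

```text
clock: 2.1
tcp_pos: [0.517, 0.2209, 0.2298]
orientation: [-0.001, 0.115, 0.993, -0.0]
wrist_force: [-0.2, -0.7, 0.3]
finger_gap: 0.0
grip_force: 0.0
```

```bash
python3 -c "
from h import *
totool([.513,.224,.231],np.pi-.227)
d=cam('wrist');np.savez('w1.npz',**d);cv2.imwrite('pics/w1.png',d['color'])
print(np.linalg.inv(d['view'])[:3].round(3).tolist(),d['camera_matrix'][0])"
```

```text
clock 2.1 tcp [0.517  0.2209 0.2298] shift mm [ 4.6  2.1 -1.2] turn [-0.0008 -0.0009 -0.0043] F [-0.21 -0.67  0.32]
[[0.229, 0.927, 0.297, 0.44], [0.974, -0.218, -0.07, 0.238], [-0.0, 0.305, -0.952, 0.373]] [374.35418124   0.         322.25445469]
```

View pics/w1.png

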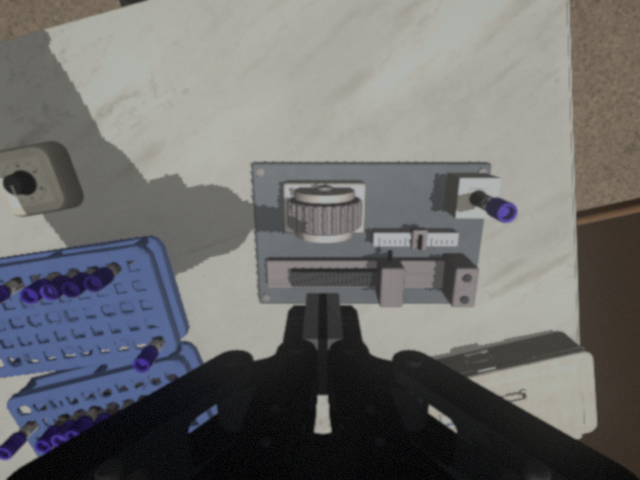

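The wrist view shows the wheel at (324,210), the pointer at about (390,254) and the mark at about (420,241). The base corners are (252,163), (489,163), (475,305) and (258,303).

```bash
cat >> h.py <<'E'
YAW=-.227
G=np.array([[np.cos(YAW),np.sin(YAW)],[-np.sin(YAW),np.cos(YAW)]]) # world->gauge axes
C0=np.array([.557,.259])
def g(p): return G@(np.array(p)[:2]-C0)*1e3
def dark(d,box,th,shape=None):
    """dark blob centroid (subpixel weighted) in box u0,v0,u1,v1"""
    u0,v0,u1,v1=box;a=cv2.cvtColor(d['color'],cv2.COLOR_BGR2GRAY)[v0:v1,u0:u1].astype(float)
    w=np.clip(th-a,0,None);v,u=np.mgrid[v0:v1,u0:u1];return (u*w).sum()/w.sum(),(v*w).sum()/w.sum(),(w>0).sum()
E
python3 - <<'E'
from h import *
d=dict(np.load('w1.npz'))
W=[]
for u,v in((252,163),(489,163),(475,305),(258,303)):
    p=ray(d,u,v,.012)[:2];W.append(p);print(p.round(4),g(p).round(1))
W=np.array(W);print([np.linalg.norm(W[k]-W[k-1]).round(4) for k in range(4)],W.mean(0))
for a,b in((0,1),(3,2)): print('yaw',np.arctan2(*(W[b]-W[a])[::-1])-np.pi/2)
gr=cv2.cvtColor(d['color'],cv2.COLOR_BGR2GRAY)
print(gr[246:264,380:402]);print(gr[228:252,408:432])
P=cloud(d);m=(P[...,2]>.074)&(P[...,2]<.09);m[:,:270]=0;m[:,380:]=0;m[280:]=0
q=P[m];print('top pts',len(q),q.mean(0),q[:,2].max(),g(q.mean(0)))
E
```

```text
[0.4634 0.164 ] [ -69.8 -113.7]
[0.5149 0.3834] [-69.  111.8]
[0.6624 0.3543] [ 81.3 116.6]
[0.6069 0.1282] [  78.1 -116.2]
[np.float64(0.1479), np.float64(0.2254), np.float64(0.1504), np.float64(0.2329)] [0.56192522 0.25746972]
yaw -0.23058633171939058
yaw -0.2407317577926611
[[130 140 142 140 141 141 141 141 141 141 142 141 141 142 139 139 141 142
  141 142 143 142]
 [ 99 112 117 116 118 116 118 116 117 116 117 117 118 119 120 119 119 119
  121 121 120 120]
 [ 86 100 106 106 107 108 108 108 106 106 104 107 108 109 109 110 108 109
  110 112 109 113]
 [ 79  94 101 106 107 107 102 101  98  90  93  95 103 107 108 107 110 109
  109 109 109 109]
 [ 80  91 102 107 105 104 103  94  80  66  66  81  94 100 108 110 108 109
  108 110 109 107]
 [ 84  94 101 104 102  99  96  83  64  49  50  61  84  99 107 107 108 110
  109 109 111 110]
 [ 88  93  94  95  94  91  82  71  57  46  43  57  80  99 107 109 110 107
  108 107 110 109]
 [ 88  86  82  79  77  76  71  65  53  44  49  56  76  99 107 109 107 110
  108 110 109 109]
 [ 76  75  71  70  67  70  67  60  50  38  44  57  76  98 106 108 109 108
  10
[... 2673 characters left out ...]
141 130 107  93 108 125 128 126 110  81  57  45  52  76 106 126 131 133
  134 135 138 135 129 127]
 [121 113 103  94 107 124 124 118 104  79  55  45  55  79 108 126 132 128
  120 115 116 116 114 114]
 [112 108 102  97 109 120 118 108 102  89  68  55  61  84 112 127 130 125
  116 108 108 108 107 107]
 [108 110 104 102 110 119 116 108 110 103  85  74  78  93 112 123 124 121
  114 109 107 105 107 109]
 [110 110 108 105 107 112 110 109 106 108  99  93  96 101 108 112 111 112
  109 108 105 107 105 109]
 [111 110 110 108 109 107 107 106 109 106 104 105 103 106 104 107 108 110
  108 108 108 109 105 106]]
top pts 1166 [0.51683508 0.221971   0.07729806] 0.08186612372940066 [-30.80094589 -45.11838802]
```

```bash
sed -i 's/^YAW=.*/YAW=-.233/; s/^C0=.*/C0=np.array([.561,.258])/' h.py; python3 - <<'E'
from h import *
d=dict(np.load('w1.npz'))
for n,u,v in(('ptr tip',389.5,250),('ptr root',389.4,257),('mark end',419.2,248),('mark far',420,236),('tick',324,205)):
    p=ray(d,u,v,.039);print(n,p.round(4),g(p).round(2))
print(proj(d,[.517,.222,.0795]))
E
```

```text
ptr tip [0.5694 0.2731 0.039 ] [ 4.64 16.62]
ptr root [0.5763 0.2718 0.039 ] [11.7  16.93]
mark end [0.5738 0.3008 0.039 ] [ 2.57 44.56]
mark far [0.5622 0.3033 0.039 ] [-9.3  44.34]
tick [0.5129 0.2226 0.039 ] [-38.64 -45.52]
[324.6048053  220.87235967]
```

>>> apply_moves(rows=[{"xyz":[0,-20,40],"turn":[0,0,0],"grip":0},{"xyz":[0,-20,80],"turn":[0,0,0],"grip":0},{"xyz":[0,-20,115],"turn":[0,0,0],"grip":0},{"xyz":[0,-20,140],"turn":[0,0,0],"grip":0},{"xyz":[0,-20,144],"turn":[0,0,0],"grip":0},{"xyz":[0,-20,144],"turn":[0,0,0],"grip":0}])

```text
clock: 2.65
tcp_pos: [0.5093, 0.198, 0.0859]
orientation: [-0.002, 0.119, 0.993, -0.001]
wrist_force: [-0.2, 0.1, -0.2]
finger_gap: -0.0002
grip_force: 0.0
```

```bash
python3 -c "
from h import *
totool([.517,.222,.0795],np.pi-.233)
d=cam('wrist');cv2.imwrite('pics/w2.png',d['color'])"
```

```text
clock 2.65 tcp [0.5093 0.198  0.0859] shift mm [-1.8 25.1  6.4] turn [-0.0023 -0.0038 -0.0053] F [-0.17  0.09 -0.21]
```

View pics/w2.png

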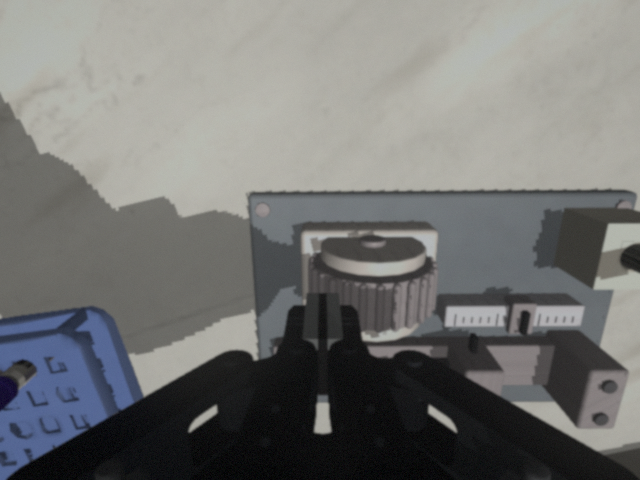

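The wheel is just ahead of the closed fingers, with the pointer at (473,343) and the mark at (524,321). I'll make a trial stroke.

>>> apply_moves(rows=[{"xyz":[-1,7,6],"turn":[0,0,0],"grip":0},{"xyz":[-1,7,9.5],"turn":[0,0,0],"grip":0},{"xyz":[-1,12,8.5],"turn":[0,0,0],"grip":0},{"xyz":[-1,17,8],"turn":[0,0,0],"grip":0}])

```text
clock: 3.03
tcp_pos: [0.5166, 0.2171, 0.0802]
orientation: [0.001, 0.117, 0.993, 0.0]
wrist_force: [-0.5, 0.1, 0.1]
finger_gap: -0.0003
grip_force: 0.0
```

```bash
python3 -c "
from h import *
totool([.517,.222,.0795],np.pi-.233)"
```

```text
clock 3.0333 tcp [0.5166 0.2171 0.0802] shift mm [0.7 4.9 0.7] turn [ 0.0006  0.0012 -0.0011] F [-0.46  0.08  0.13]
```

>>> apply_moves(rows=[{"xyz":[0,-8,0],"turn":[0,0,0],"grip":0},{"xyz":[0,-8,2],"turn":[0,0,0],"grip":0},{"xyz":[0,-8,3],"turn":[0,0,0],"grip":0},{"xyz":[0,-8,3],"turn":[0,0,0],"grip":0}])

```text
clock: 3.37
tcp_pos: [0.5146, 0.2086, 0.0781]
orientation: [0.001, 0.117, 0.993, 0.0]
wrist_force: [-3.3, -1.5, 11.1]
finger_gap: 0.0002
grip_force: 5.6
```

```bash
python3 -c "
from h import *
totool([.517,.222,.0795],np.pi-.233)"
```

```text
clock 3.3667 tcp [0.5146 0.2086 0.0781] shift mm [ 0.8 13.6 -1.4] turn [ 0.0003  0.002  -0.001 ] F [-3.25 -1.49 11.12]
```

>>> apply_moves(rows=[{"xyz":[0,4,0],"turn":[0,0,0],"grip":0},{"xyz":[0,8,0],"turn":[0,0,0],"grip":0},{"xyz":[0,12,0],"turn":[0,0,0],"grip":0},{"xyz":[0,16,0],"turn":[0,0,0],"grip":0},{"xyz":[0,20,0],"turn":[0,0,0],"grip":0},{"xyz":[0,24,0],"turn":[0,0,0],"grip":0},{"xyz":[0,28,0.5],"turn":[0,0,0],"grip":0},{"xyz":[0,30,1],"turn":[0,0,0],"grip":0},{"xyz":[0,30,1],"turn":[0,0,0],"grip":0}])

```text
clock: 4.12
tcp_pos: [0.5218, 0.2386, 0.076]
orientation: [0.001, 0.116, 0.993, 0.001]
wrist_force: [-1.0, 1.6, 6.7]
finger_gap: -0.0001
grip_force: 3.1
```

```bash
cat >> h.py <<'E'
def measure(tag):
    d=cam('wrist');cv2.imwrite(f'pics/{tag}.png',d['color']);np.savez(f'{tag}.npz',**d)
    out={}
    a=cv2.cvtColor(d['color'],cv2.COLOR_BGR2GRAY).astype(float)
    # rectify the gauge plane z=.039 into gauge axes, 0.25 mm/px: cols = y 0..70, rows = x -15..15
    ys=np.arange(-5,70,.25);xs=np.arange(-15,16,.25)
    U=np.array([[proj(d,[*(C0+G.T@np.array([x,y])/1e3),.039]) for y in ys] for x in xs],np.float32)
    r=cv2.remap(d['color'],U[...,0],U[...,1],cv2.INTER_LINEAR);cv2.imwrite(f'pics/{tag}r.png',cv2.resize(r,None,fx=2.6,fy=2.6))
    gr=cv2.cvtColor(r,cv2.COLOR_BGR2GRAY).astype(float)
    for n,(x0,x1) in dict(mark=(-6,1),ptr=(5.5,8.5)).items():
        b=gr[(xs>=x0)&(xs<=x1)].mean(0);
        s=cv2.blur(b[None],(13,1))[0]-cv2.blur(b[None],(49,1))[0] # dark line response
        s[:12]=0;s[-12:]=0;k=np.argsort(s);i=k[0];far=[j for j in k if abs(j-i)>16][0]
        w=np.clip(-s[i-6:i+7],0,None);out[n]=(round(float((ys[i-6:i+7]*w).sum()/w.sum()),2),round(s[i]),'2nd',ys[far],round(s[far]))
    print(out)
E
python3 -c "
from h import *
totool([.517,.222,.0795],np.pi-.233)
measure('m1')"
```

```text
clock 4.1167 tcp [0.5218 0.2386 0.076 ] shift mm [  0.8 -17.3  -3.5] turn [ 0.0014  0.0015 -0.0004] F [-0.97  1.55  6.73]
{'mark': (44.28, -57, '2nd', np.float64(35.75), -32), 'ptr': (24.24, -11, '2nd', np.float64(65.25), -1)}
```

View pics/m1r.png

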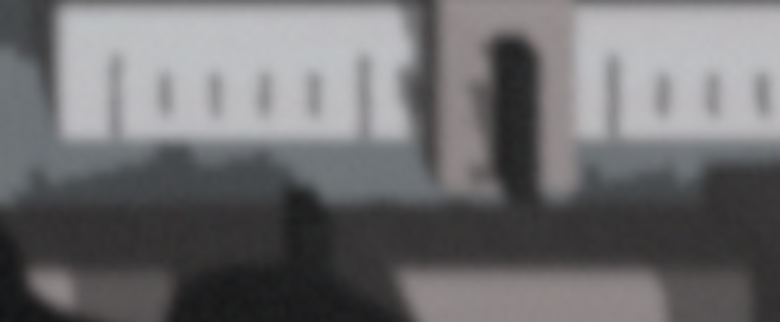

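The rectified view puts the pointer at 24.3 mm and the mark at 44.4 mm, so about 20.2 mm remain. The trial stroke moved the jaw 7.6 mm, so I'll repeat it.

>>> apply_moves(rows=[{"xyz":[0,1,-12],"turn":[0,0,0],"grip":0},{"xyz":[0,-16,-14],"turn":[0,0,0],"grip":0},{"xyz":[0,-33,-12],"turn":[0,0,0],"grip":0},{"xyz":[0,-33,-12],"turn":[0,0,0],"grip":0},{"xyz":[0,-33,-4],"turn":[0,0,0],"grip":0},{"xyz":[0,-33,0],"turn":[0,0,0],"grip":0},{"xyz":[0,-33,0],"turn":[0,0,0],"grip":0}])

```text
clock: 4.75
tcp_pos: [0.5133, 0.2051, 0.0749]
orientation: [0.0, 0.117, 0.993, -0.001]
wrist_force: [-1.1, -4.8, 4.8]
finger_gap: 0.0001
grip_force: 2.5
```

>>> apply_moves(rows=[{"xyz":[0,4,0],"turn":[0,0,0],"grip":0},{"xyz":[0,8,-1],"turn":[0,0,0],"grip":0},{"xyz":[0,12,-1],"turn":[0,0,0],"grip":0},{"xyz":[0,16,-1],"turn":[0,0,0],"grip":0},{"xyz":[0,20,-1],"turn":[0,0,0],"grip":0},{"xyz":[0,24,-1],"turn":[0,0,0],"grip":0},{"xyz":[0,28,-0.5],"turn":[0,0,0],"grip":0},{"xyz":[0,32,0],"turn":[0,0,0],"grip":0},{"xyz":[0,32,0],"turn":[0,0,0],"grip":0}])

```text
clock: 5.5
tcp_pos: [0.5217, 0.2385, 0.0754]
orientation: [0.001, 0.116, 0.993, 0.001]
wrist_force: [0.7, 1.2, 5.7]
finger_gap: 0.0002
grip_force: 3.0
```

```bash
python3 -c "
from h import *
totool([.517,.222,.0795],np.pi-.233)
measure('m2')"
```

```text
clock 5.5 tcp [0.5217 0.2385 0.0754] shift mm [  0.8 -17.1  -4.1] turn [0.0014 0.0014 0.0006] F [0.74 1.24 5.69]
{'mark': (44.27, -57, '2nd', np.float64(35.75), -32), 'ptr': (32.01, -12, '2nd', np.float64(65.25), -1)}
```

>>> apply_moves(rows=[{"xyz":[0,1,-12],"turn":[0,0,0],"grip":0},{"xyz":[0,-16,-14],"turn":[0,0,0],"grip":0},{"xyz":[0,-32,-12],"turn":[0,0,0],"grip":0},{"xyz":[0,-32,-12],"turn":[0,0,0],"grip":0},{"xyz":[0,-32,-4],"turn":[0,0,0],"grip":0},{"xyz":[0,-32,0],"turn":[0,0,0],"grip":0},{"xyz":[0,-32,0],"turn":[0,0,0],"grip":0}])

```text
clock: 6.13
tcp_pos: [0.5132, 0.2048, 0.075]
orientation: [-0.0, 0.117, 0.993, -0.002]
wrist_force: [-2.4, -5.8, 8.1]
finger_gap: -0.0002
grip_force: 3.5
```

>>> apply_moves(rows=[{"xyz":[0,4,0],"turn":[0,0,0],"grip":0},{"xyz":[0,8,-1],"turn":[0,0,0],"grip":0},{"xyz":[0,12,-1],"turn":[0,0,0],"grip":0},{"xyz":[0,16,-1],"turn":[0,0,0],"grip":0},{"xyz":[0,20,-1],"turn":[0,0,0],"grip":0},{"xyz":[0,24,-1],"turn":[0,0,0],"grip":0},{"xyz":[0,28,-0.5],"turn":[0,0,0],"grip":0},{"xyz":[0,32,0],"turn":[0,0,0],"grip":0},{"xyz":[0,32,0],"turn":[0,0,0],"grip":0}])

```text
clock: 6.88
tcp_pos: [0.5218, 0.2386, 0.0753]
orientation: [0.001, 0.116, 0.993, 0.001]
wrist_force: [0.1, 1.2, 6.4]
finger_gap: 0.0003
grip_force: 3.2
```

```bash
python3 -c "
from h import *
totool([.517,.222,.0795],np.pi-.233)
measure('m3')"
```

```text
clock 6.8833 tcp [0.5218 0.2386 0.0753] shift mm [  0.8 -17.3  -4.2] turn [0.0016 0.0015 0.0006] F [0.06 1.22 6.38]
{'mark': (44.45, -58, '2nd', np.float64(35.75), -33), 'ptr': (39.75, -12, '2nd', np.float64(65.0), -2)}
```

>>> apply_moves(rows=[{"xyz":[0,1,-12],"turn":[0,0,0],"grip":0},{"xyz":[0,-16,-14],"turn":[0,0,0],"grip":0},{"xyz":[0,-27,-12],"turn":[0,0,0],"grip":0},{"xyz":[0,-27,-12],"turn":[0,0,0],"grip":0},{"xyz":[0,-27,-4],"turn":[0,0,0],"grip":0},{"xyz":[0,-27,0],"turn":[0,0,0],"grip":0},{"xyz":[0,-27,0],"turn":[0,0,0],"grip":0}])

```text
clock: 7.52
tcp_pos: [0.515, 0.2101, 0.0778]
orientation: [0.001, 0.117, 0.993, -0.001]
wrist_force: [-8.7, -5.9, 25.9]
finger_gap: 0.0004
grip_force: 12.7
```

>>> apply_moves(rows=[{"xyz":[0,4,0],"turn":[0,0,0],"grip":0},{"xyz":[0,8,-1],"turn":[0,0,0],"grip":0},{"xyz":[0,12,-1],"turn":[0,0,0],"grip":0},{"xyz":[0,15,-1],"turn":[0,0,0],"grip":0},{"xyz":[0,17,-1],"turn":[0,0,0],"grip":0},{"xyz":[0,18,-1],"turn":[0,0,0],"grip":0},{"xyz":[0,18,-1],"turn":[0,0,0],"grip":0}])

```text
clock: 8.1
tcp_pos: [0.5199, 0.2303, 0.0787]
orientation: [0.002, 0.116, 0.993, 0.002]
wrist_force: [-5.2, 2.4, 21.0]
finger_gap: -0.0
grip_force: 10.2
```

```bash
python3 -c "
from h import *
totool([.517,.222,.0795],np.pi-.233)
measure('m4')"
```

```text
clock 8.1 tcp [0.5199 0.2303 0.0787] shift mm [ 0.9 -8.8 -0.9] turn [0.0041 0.0026 0.0004] F [-5.19  2.38 21.03]
{'mark': (44.26, -58, '2nd', np.float64(35.5), -33), 'ptr': (44.28, -12, '2nd', np.float64(65.25), -2)}
```

View pics/m4r.png

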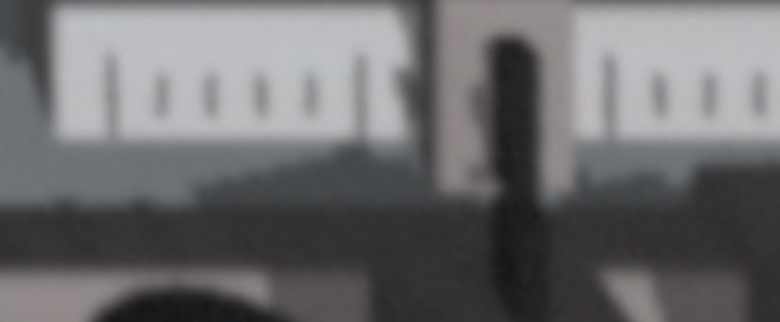

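The pointer at about column 521 now lines up with the mark at about column 516, within roughly 0.5 mm. I'll lift straight off.

>>> apply_moves(rows=[{"xyz":[0,0,-3],"turn":[0,0,0],"grip":0},{"xyz":[0,0,-15],"turn":[0,0,0],"grip":0},{"xyz":[0,0,-50],"turn":[0,0,0],"grip":0},{"xyz":[0,0,-90],"turn":[0,0,0],"grip":0},{"xyz":[0,0,-120],"turn":[0,0,0],"grip":0},{"xyz":[0,0,-120],"turn":[0,0,0],"grip":0},{"xyz":[0,0,-120],"turn":[0,0,0],"grip":0},{"xyz":[0,0,-120],"turn":[0,0,0],"grip":0}])

```text
clock: 8.82
tcp_pos: [0.5184, 0.2284, 0.1948]
orientation: [-0.001, 0.117, 0.993, -0.0]
wrist_force: [-0.7, -0.2, 0.2]
finger_gap: 0.0001
grip_force: 0.0
```

```bash
python3 -c "
from h import *
totool([.517,.222,.0795],np.pi-.233)
measure('m5')"
```

```text
clock 8.8167 tcp [0.5184 0.2284 0.1948] shift mm [ -0.3  -6.5 115.3] turn [-0.0007 -0.0013 -0.0006] F [-0.72 -0.24  0.19]
{'mark': (44.51, -48, '2nd', np.float64(36.25), -24), 'ptr': (45.0, -32, '2nd', np.float64(31.75), -6)}
```

View pics/m5r.png

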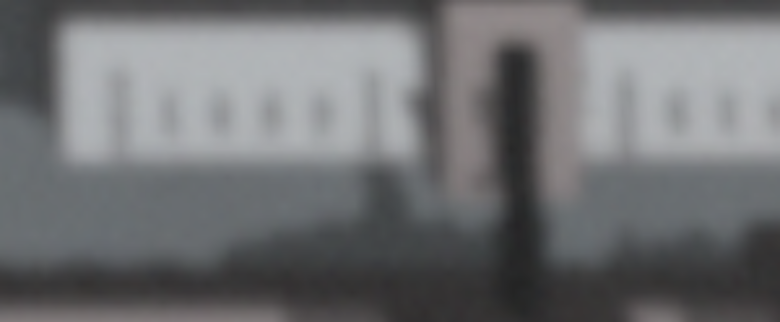

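The pointer (about column 522) and the mark (about column 518) are in line to within about 0.5 mm, and the hand is clear. I'll hand it in.

```bash
python3 -c "
from h import *
print(ticket.hand_in())"
```

```text
the job is handed in; nothing more can be done
None
```

I rolled the wheel in four strokes until the pointer stood in line with the gauge mark, within about 0.5 mm by the wrist camera. I then lifted the hand clear and handed the job in; no verdict came back.

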